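# Fetch the hot-air nozzle from behind the jars

## Robot

A 6-joint arm with a two-finger parallel gripper is mounted at the origin on the work surface. World frame = base frame: x ahead of the robot, y to its left, z up, the work surface at z = 0. Lengths are in mm, angles in rad, forces in N, time in s.
With the tool pointing down it reaches from about 275 to 825 mm from the base axis. Payload 4.9 kg.
Tool frame: the origin (TCP) lies at the very end of the fingers, on their centre line; the grasp point (between the pads) lies 19 mm behind it; z points along the fingers, y is the line along which they close (so a half turn about z gives the same grasp; the last joint's range is limited). The gripper opens to 85 mm and grips with 20 to 120 N. Pads are 22 mm wide; open, the fingers measure 114 mm over their backs; the gripper's body (76 mm by 85 mm) begins 54 mm behind the grasp point. The pads swing forward as they close: fully open they stand 13 mm farther back than shut.
Start: joints at [-1.424, 0.326, -0.193, 1.052, 0, 1.437], TCP at [152.43, -528.473, 231.281] pointing down, gripper open.
Joint ranges: [-2.65, 2.65], [-0.97, 1.79], [-1.3, 1.35], [-1.93, 2.1], [-1.47, 1.37], [-3.14, 3.14]. Speed limits (rad/s): [2.57, 2.57, 3.14, 3.14, 3.14, 3.14].

## Interface

Orientations are given as [roll, pitch, yaw] about the fixed x, y, z axes, in that order (R = Rz(yaw) Ry(pitch) Rx(roll)).
In Python, from bench import bot, solve_ik, imaging gives the robot as it stands. Calls block until the motion is done:
- bot.move_ptp(position, orientation): joint-space move of the TCP to a pose.
- bot.movel(position, rot=None, max_speed=150, threshold=None): straight line of the TCP; rot=None keeps the orientation; max_speed is the mean speed in mm/s. With threshold (N) it stops when the force on the tool has changed by that much, and returns True; else False.
- bot.move_j(angles): joint-space move.
- bot.grip(opening, effort=None): opening from 0.0 (shut) to 1.0 (fully open); effort is the grip in N (None keeps the last); returns when the fingers have stopped.
- bot.dwell(seconds).
- solve_ik(position, orientation): joint angles nearest the present ones, or None.
- bot.get_state(): the state.
- imaging.capture(name): name is "scene" or "top"; returns the picture (480x640x3 uint8, blue, green, red); there is no depth.
- imaging.camera_model(name): a dict with "K" (3x3 intrinsics, pixels), "position" and "rotation" of the camera in the world. Camera axes: x right, y up, looking along -z (the intrinsics and any distortion apply to the point x, -y, -z); pixel columns grow to the right and rows downward; lengths in mm; the calibration is good to about 2 mm. A picture is of the moment at which its call begins. camera_model takes no time and is no camera call.
A pose or a line that the arm cannot do raises bot.IKError and nothing moves.
- bot.sign_off(): hands the job in; it is judged then, once.
The state is a dict: "t": time; "qpos": joint angles; "joint_velocities": joint speeds; "effort": joint torques, N m; "tcp_pos": TCP position; "orientation": TCP orientation; "contact_force": force on the tool from outside, world axes, zero at the start; "wrist_torque": the same for the moment, N m; "opening": opening from 0.0 (shut) to 1.0 (fully open); "gripper_force": force on a finger pad.
Only numpy, scipy, OpenCV 4.12 (cv2) and the standard library are available. Lean on these libraries where they do the work, as an engineer would, in place of code of your own. Each camera call takes 0.05 s, during which the arm holds its last target. There are 200 camera calls.

## Task

The brass hot-air nozzle stands at the back of the blue caddy, hemmed in by the flux jar, the cleaner bottle and the screw tin: first set all three upright on the black side mat, then stand the nozzle in the black cup of the nozzle stand, and only then put the jar, the bottle and the tin back in the caddy, each on the same grey pad it came from. Keep the three containers upright throughout, and leave the open phone and the orange spudger where they lie.

Things in the scene. Friction and masses are not known exactly. Their poses are not given: they have to be found in the camera images.
- flux_jar: Amber glass jar with a yellow lid, round and closed, 56 mm high: glass 38 mm in diameter up to 40 mm, lid 40 mm in diameter above. 50 to 120 g. Starts on one of the caddy's three grey pads. Its origin is the centre of its underside, z up.
- cleaner_bottle: White plastic bottle with a green cap, closed: body 38 mm in diameter up to 52 mm, tapering to 61 mm, cap 24 mm in diameter up to 76 mm. 60 to 130 g. Starts on one of the caddy's three grey pads. Its origin is the centre of its underside, z up.
- screw_tin: Round steel tin with a red lid, closed, 52 mm high: tin 42 mm in diameter up to 40 mm, lid 43 mm above. 80 to 170 g. Starts on one of the caddy's three grey pads. Its origin is the centre of its underside, z up.
- nozzle: Brass hot-air nozzle, standing: a skirt 34 mm in diameter up to 28 mm, narrowing to a spout 16 mm in diameter, 46 mm high in all. 40 to 85 g. Starts on the white pad of the caddy, between the containers, about 10 mm from each. Its origin is the centre of its underside, z up.
- caddy: Fixed blue tray, floor 5 mm thick, rim 14 mm high, x = -85 to 45 mm, y = +-88 mm. Origin on the table below the middle of the white nozzle pad. Grey pads, 50 mm in diameter, at x, y = (-48, 0), (0, 48), (0, -48) mm. A wall behind the nozzle at x = 28 to 36 mm is 40 mm wide and 40 mm high. Its -x side faces roughly to the robot (yaw within 0.3 rad).
- side_mat: Fixed black rubber mat, 220 mm (its x) by 150 mm (its y), 3 mm thick, flat, to one side of the caddy (left or right). Origin at the centre of its underside. The spudger lies along its x at y = about +60 mm; the rest is free.
- nozzle_stand: Fixed aluminium plate, 10 mm thick, x = -50 to 110 mm, y = +-55 mm, on the other side of the caddy, with an open black cup: inner diameter 50 mm, floor 12 mm and rim 20 mm above the table (fingers beside the nozzle do not fit inside). Origin on the table below the middle of the cup. Two other nozzles are fixed on it at x = 85, y = +-30 mm, 46 mm high.
- spudger: Orange plastic spudger (flat prying stick), 130 x 11 x 6 mm, lying on the side mat along its edge; leave it. Origin at the centre of its underside, x along its length.
- phone: Opened black phone, 72 (x) x 148 (y) x 9 mm, lying flat on the bench between robot and caddy; leave it. Its origin is the centre of its underside, z up.
Things that resemble listed ones, but are neither listed nor needed, are in the scene too. Leave any brown or pink look-alike of the cleaner_bottle alone.

How it is judged (in metres and radians):
On the way, in this order (a step that is already met when the one before it is completed fails the run):
1. jar, bottle and tin all stand released on the side mat, the nozzle still at its place in the caddy (x of flux_jar in the frame of side_mat between -0.112 and 0.112 m and y of flux_jar in the frame of side_mat between -0.077 and 0.077 m and z of each of flux_jar, cleaner_bottle, screw_tin in the frame of side_mat below 0.008 m and angle between each of flux_jar, cleaner_bottle, screw_tin's own z axis and vertical below 0.1 rad and linear speed of each of flux_jar, cleaner_bottle, screw_tin below 0.03 m/s and contact force between the fingers and flux_jar below 0.1 N and x of cleaner_bottle in the frame of side_mat between -0.112 and 0.112 m and y of cleaner_bottle in the frame of side_mat between -0.077 and 0.077 m and contact force between the fingers and cleaner_bottle below 0.1 N and x of screw_tin in the frame of side_mat between -0.112 and 0.112 m and y of screw_tin in the frame of side_mat between -0.077 and 0.077 m and contact force between the fingers and screw_tin below 0.1 N and distance of nozzle from where it was at the start of the episode below 0.025 m), for 0.2 s.
2. the nozzle stands released in the cup of the stand while jar, bottle and tin are still on the mat (horizontal distance between nozzle and nozzle_stand below 0.011 m and z of nozzle in the frame of nozzle_stand below 0.016 m and angle between each of nozzle, flux_jar, cleaner_bottle, screw_tin's own z axis and vertical below 0.1 rad and linear speed of each of nozzle, flux_jar, cleaner_bottle, screw_tin below 0.03 m/s and contact force between the fingers and nozzle below 0.1 N and x of flux_jar in the frame of side_mat between -0.112 and 0.112 m and y of flux_jar in the frame of side_mat between -0.077 and 0.077 m and z of each of flux_jar, cleaner_bottle, screw_tin in the frame of side_mat below 0.008 m and contact force between the fingers and flux_jar below 0.1 N and x of cleaner_bottle in the frame of side_mat between -0.112 and 0.112 m and y of cleaner_bottle in the frame of side_mat between -0.077 and 0.077 m and contact force between the fingers and cleaner_bottle below 0.1 N and x of screw_tin in the frame of side_mat between -0.112 and 0.112 m and y of screw_tin in the frame of side_mat between -0.077 and 0.077 m and contact force between the fingers and screw_tin below 0.1 N), for 0.2 s.
At the end, for the whole second after the job is handed in: Jar, bottle and tin each stand upright (within 0.1 rad), at rest and within 12 mm of where they stood at the start; the nozzle stands upright, released and at rest on the floor of the cup, its middle within 11 mm of the cup's (distance of each of flux_jar, cleaner_bottle, screw_tin from where it was at the start of the episode below 0.012 m and angle between each of flux_jar, cleaner_bottle, screw_tin, nozzle's own z axis and vertical below 0.1 rad and linear speed of each of flux_jar, cleaner_bottle, screw_tin, nozzle below 0.03 m/s and horizontal distance between nozzle and nozzle_stand below 0.011 m and z of nozzle in the frame of nozzle_stand below 0.016 m and contact force between the fingers and nozzle below 0.1 N); the robot touches nothing.
It fails at once if the flux jar is tipped over (more than 0.7 rad) (angle between flux_jar's own z axis and vertical above 0.7 rad).
It fails at once if the bottle is tipped over (more than 0.7 rad) (angle between cleaner_bottle's own z axis and vertical above 0.7 rad).
It fails at once if the tin is tipped over (more than 0.7 rad) (angle between screw_tin's own z axis and vertical above 0.7 rad).
It fails at once if the phone is disturbed (moved more than 25 mm) (distance of phone from where it was at the start of the episode above 0.025 m).
It fails at once if the spudger is disturbed (moved more than 25 mm) (distance of spudger from where it was at the start of the episode above 0.025 m).
It also fails if it takes over 144 s, if anything falls off the work surface, if the arm or the gripper's body presses on something with over 40 N, if the wrist force passes 120 N, or if a joint passes its speed limit or range.

## Working session

There is one attempt and no reset: what is moved stays moved. The work goes in short steps, each a Python script; the robot and the scene stay as the last script left them, time stands still between calls to the robot, and variables do not carry over. Pictures are saved under pics/ and viewed, at most 14 in all, crops included, and the job is handed in when it is done.

```bash
ls; mkdir -p pics
python3 - <<'E'
from bench import bot, imaging
import cv2
for n in("scene","top"):
    cv2.imwrite(f"pics/{n}0.png",imaging.capture(n)); print(n,imaging.camera_model(n))
print(bot.get_state())
E
```

```text
pics
scene {'K': array([[457.88481527,   0.        , 322.62629352],
       [  0.        , 457.88481527, 235.72297515],
       [  0.        ,   0.        ,   1.        ]]), 'position': array([1134.36391269,  246.15907987,  546.88877097]), 'rotation': array([ 0.91909379, -0.00776328,  1.88787342])}
top {'K': array([[439.87961006,   0.        , 314.71519036],
       [  0.        , 439.87961006, 241.5074236 ],
       [  0.        ,   0.        ,   1.        ]]), 'position': array([431.72303415,  32.76481738, 854.65684901]), 'rotation': array([ 0.10227894, -0.00946029, -1.56802124])}
{'t': 0.1, 'qpos': array([-1.42421804e+00,  3.26866444e-01, -1.93470115e-01,  1.05200361e+00,
       -7.99903073e-06,  1.43660589e+00]), 'joint_velocities': array([-0.0013049 , -0.00188238,  0.00068965,  0.00027125,  0.00143344,
       -0.00017628]), 'effort': array([ 6.14519777e-04, -4.44237792e+01,  2.63038534e+01,  7.87125056e-03,
       -1.16564620e-04, -8.91379216e-06]), 'tcp_pos': array([ 152.33972377, -527.94563963,  230.58717334]), 'orientation': array([-3.14006162e+00, -1.98620610e-04,  2.80768576e-01]), 'contact_force': array([-1.35578851,  0.36231803, -0.3539169 ]), 'wrist_torque': array([ 0.01428726, -0.00255882, -0.02322117]), 'gripper_force': 0.0, 'opening': 1.000049726596511}
```

View pics/scene0.png

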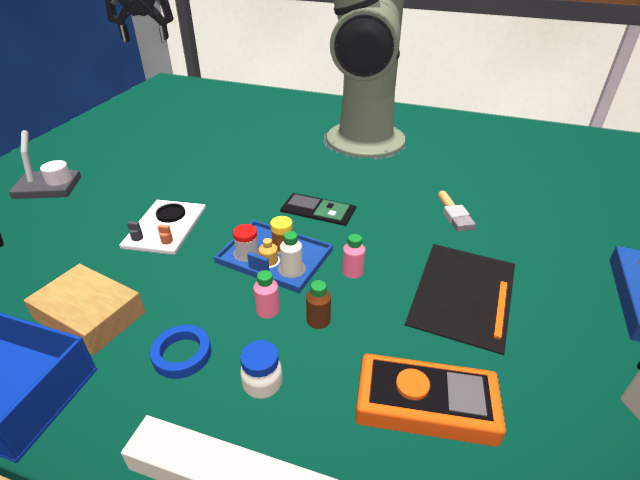

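View pics/top0.png

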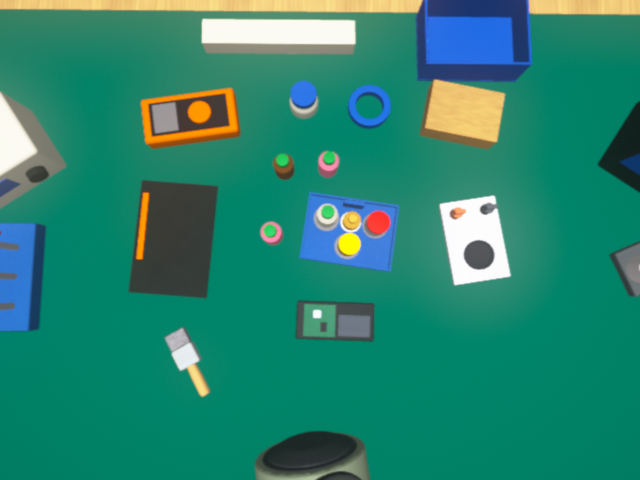

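The pictures show the caddy with the bottle at top px (327,213), nozzle (351,221), tin (377,223) and jar (348,244). The mat is on the left (174,239), with the spudger along its left edge, and the cup is on the right (479,254). Pink and brown look-alikes stand at (271,233), (328,161) and (284,164).

```bash
cat > h.py <<'E'
import numpy as np, cv2
from scipy.spatial.transform import Rotation as Rn
from bench import bot, imaging, solve_ik
CM={n:imaging.camera_model(n) for n in("scene","top")}
def ray(n,p):
    c=CM[n];d=np.linalg.inv(c["K"])@[p[0],p[1],1]
    return c["position"],Rn.from_euler("xyz",c["rotation"]).as_matrix()@(d*[1,-1,-1])
def plane(n,p,z):
    o,d=ray(n,p);return (o+d*(z-o[2])/d[2])
def tri(ps,pt):
    o1,d1=ray("scene",ps);o2,d2=ray("top",pt)
    s=np.linalg.lstsq(np.c_[d1,-d2],o2-o1,rcond=None)[0]
    a,b=o1+s[0]*d1,o2+s[1]*d2
    return (a+b)/2,np.linalg.norm(a-b)
def proj(n,P):
    c=CM[n];q=Rn.from_euler("xyz",c["rotation"]).as_matrix().T@(np.asarray(P,float)-c["position"])*[1,-1,-1]
    q=c["K"]@q;return q[:2]/q[2]
def mask(img,lo,hi):
    return cv2.inRange(cv2.cvtColor(img,cv2.COLOR_BGR2HSV),np.array(lo),np.array(hi))
def blobs(m,roi,amin=15):  # roi x0,y0,x1,y1 -> contours by area
    k=np.zeros_like(m);x0,y0,x1,y1=roi;k[y0:y1,x0:x1]=m[y0:y1,x0:x1]
    cs=[c for c in cv2.findContours(k,cv2.RETR_EXTERNAL,cv2.CHAIN_APPROX_NONE)[0] if len(c)>5 and cv2.contourArea(c)>amin]
    return sorted(cs,key=cv2.contourArea)[::-1]
def cen(c):
    m=cv2.moments(c);return np.array([m["m10"],m["m01"]])/m["m00"]
E
python3 - <<'E'
from h import *
np.set_printoptions(precision=1,suppress=True)
I={"scene":cv2.imread("pics/scene0.png"),"top":cv2.imread("pics/top0.png")}
roi={"scene":(210,205,335,290),"top":(298,190,402,274)}
hs={"jar":[(22,150,120),(32,255,255)],"tin":[(0,170,90),(5,255,255)],"bot":[(50,150,60),(72,255,220)],"noz":[(10,90,90),(22,255,255)]}
for k,(lo,hi) in hs.items():
    C={}
    for n in roi:
        b=blobs(mask(I[n],lo,hi),roi[n],8);C[n]=[(cen(c),cv2.contourArea(c),cv2.boundingRect(c)) for c in b[:3]]
        for c in C[n]:print(k,n,*c)
    print("  ",*tri(C["scene"][0][0],C["top"][0][0]))
cr=np.hstack([cv2.resize(I["scene"][205:290,210:335],(400,272)),cv2.resize(I["top"][190:275,298:402],(333,272))])
cr2=np.hstack([cv2.resize(I["scene"][190:260,115:215],(400,280)),cv2.resize(I["top"][190:290,435:515],(333,280))])
cv2.imwrite("pics/crop.png",np.vstack([cr,cr2]))
for n,r in(("top",(298,190,402,274)),("scene",(210,215,335,290))):
    m=mask(I[n],(102,120,40),(120,255,255));pts=np.vstack(blobs(m,r));h=cv2.convexHull(pts)
    print(n,"caddy",cv2.approxPolyDP(h,4,True)[:,0].tolist())
m=mask(I["top"],(0,0,0),(180,255,50));b=blobs(m,(120,170,230,305));print("mat",[(cv2.contourArea(c),cv2.approxPolyDP(cv2.convexHull(c),5,True)[:,0].tolist()) for c in b[:1]])
for n,r in(("top",(445,235,505,280)),("scene",(150,202,200,225))):
    b=blobs(mask(I[n],(0,0,0),(180,255,60)),r);print("cup",n,[(cv2.contourArea(c),cv2.fitEllipse(c)) for c in b[:2]])
for n,r in(("top",(430,185,520,295)),("scene",(115,190,215,260))):
    m=mask(I[n],(0,0,150),(180,60,255));print("plate",n,cv2.approxPolyDP(cv2.convexHull(np.vstack(blobs(m,r))),4,True)[:,0].tolist())
E
```

```text
jar scene [280.7 224.6] 282.0 (270, 216, 22, 18)
jar top [348.8 243.8] 335.5 (338, 233, 22, 22)
jar top [352.3 219.7] 83.5 (345, 214, 14, 14)
   [509.9 -36.5  52.3] 1.281382356809471
tin scene [244.2 232.7] 309.0 (233, 224, 23, 18)
tin top [377.6 222.3] 334.5 (367, 212, 22, 22)
   [550.4 -90.7  49.4] 0.6237459680492403
bot scene [264.3 277.7] 173.0 (257, 270, 15, 16)
bot scene [290.5 237.7] 125.5 (284, 231, 13, 14)
bot scene [318. 285.] 111.0 (311, 280, 15, 10)
bot top [327.4 211.7] 81.0 (323, 206, 10, 12)
   [587.4 -17.8  -7.6] 38.16478396705034
noz scene [272.8 245.4] 460.0 (259, 225, 33, 41)
noz top [351.2 220.2] 218.5 (343, 212, 18, 18)
   [554.5 -38.7  36.9] 9.56510220131144
top caddy [[310, 192], [397, 205], [389, 271], [300, 257]]
scene caddy [[332, 245], [301, 289], [255, 277], [214, 258], [253, 220]]
mat []
cup top []
cup scene [(363.0, ((170.18943786621094, 212.70391845703125), (16.613815307617188, 28.017173767089844), 80.78460693359375))]
plate top [[493, 195], [510, 275], [455, 285], [439, 204]]
plate scene [[205, 205], [174, 253], [119, 245], [157, 199]]
```

View pics/crop.png

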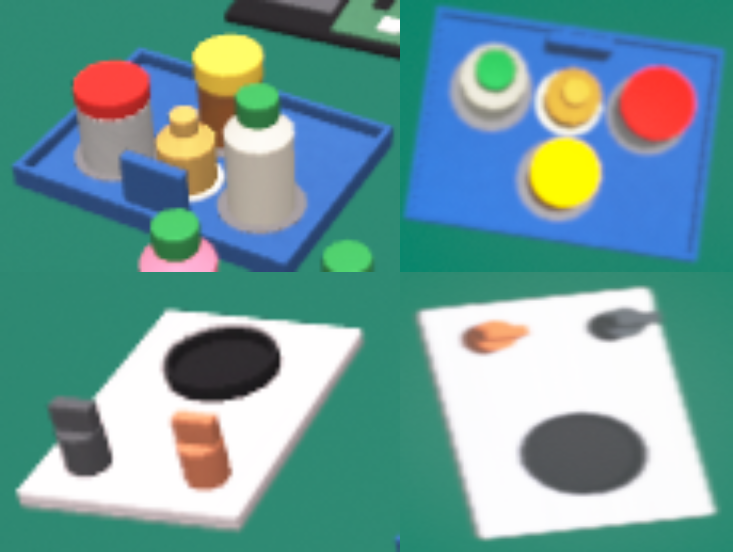

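The crop shows yellow, red and green lids, a stepped brass nozzle with the wall behind it, and the empty round cup on the white plate. Next I fix the frames and the remaining positions.

Run:
```python
from h import *
np.set_printoptions(precision=1,suppress=True)
I={"scene":cv2.imread("pics/scene0.png"),"top":cv2.imread("pics/top0.png")}
def fit(loc,W):
    loc=np.array(loc,float);W=np.array(W)[:,:2];l=loc-loc.mean(0);w=W-W.mean(0)
    a=np.arctan2((l[:,0]*w[:,1]-l[:,1]*w[:,0]).sum(),(l*w).sum())
    R=np.array([[np.cos(a),-np.sin(a)],[np.sin(a),np.cos(a)]]);t=W.mean(0)-R@loc.mean(0)
    return a,R,t,np.linalg.norm(loc@R.T+t-W,axis=1)
loc=[(45,88),(45,-88),(-85,-88),(-85,88)]
a,R,t,e=fit(loc,[plane("top",p,14) for p in[(310,192),(397,205),(389,271),(300,257)]]);print("caddy top",t,round(a,3),e)
print(" pads",{k:(t+R@v) for k,v in dict(jar=(-48,0),bot=(0,48),tin=(0,-48)).items()})
print(" scene",[plane("scene",p,14) for p in[(332,245),(214,258),(253,220),(301,289)]],"\n want",[np.array(l)@R.T+t for l in loc])
a,R,t,e=fit([(110,55),(110,-55),(-50,-55),(-50,55)],[plane("top",p,10) for p in[(439,204),(493,195),(510,275),(455,285)]]);print("stand top",t,round(a,3),e)
g=cv2.cvtColor(I["top"],cv2.COLOR_BGR2GRAY)
m=cv2.inRange(g,0,105);b=blobs(m,(450,236,508,275))
E=cv2.fitEllipse(b[0]);S=(170.2,212.7);print("cup",E,plane("top",E[0],20),plane("scene",S,20),tri(S,E[0]))
m=cv2.inRange(I["top"],(0,0,0),(70,65,70));b=blobs(m,(120,170,230,305));r=cv2.minAreaRect(np.vstack(b));q=cv2.approxPolyDP(cv2.convexHull(np.vstack(b)),5,True)[:,0];print("mat",q.tolist(),[plane("top",p,3) for p in q])
b=blobs(mask(I["top"],(5,150,150),(20,255,255)),(120,170,230,305));print("spud",[plane("top",p,9) for p in cv2.boxPoints(cv2.minAreaRect(b[0]))])
s=np.array([290.5,237.7]);print("bottle cap",tri(s,(327.4,211.7)))
# nozzle spout/skirt/wall
for n,r in(("scene",(255,232,282,262)),("top",(340,210,366,234))):
    b=blobs(mask(I[n],(10,90,90),(26,255,255)),r);print("noz",n,[(cen(c),cv2.boundingRect(c)) for c in b[:2]])
# bright tops of lids
for k,h,z,rs,rt in(("jar",(22,32),56+5,(268,212,295,240),(335,230,364,258)),("tin",(0,5),57,(230,220,260,245),(365,208,392,236)),("bot",(50,72),81,(280,228,302,248),(318,202,338,222))):
    out={}
    for n,r in(("scene",rs),("top",rt)):
        m=mask(I[n],(h[0],150,60),(h[1],255,255));x0,y0,x1,y1=r
        v=I[n].max(2);vals=v[y0:y1,x0:x1][m[y0:y1,x0:x1]>0]
        th,_=cv2.threshold(vals,0,255,cv2.THRESH_OTSU) if n=="scene" else (0,0)
        c=blobs(m&((v>th)*255).astype(np.uint8),r,8)[0];out[n]=cv2.fitEllipse(c)[0]
    print(k,out,tri(out["scene"],out["top"]),plane("scene",out["scene"],z),plane("top",out["top"],z))
```

```text
caddy top [558.4 -43.9] -0.146 [2.4 3.  1.5 2.6]
 pads {'jar': array([511. , -36.9]), 'bot': array([565.4,   3.6]), 'tin': array([551.4, -91.4])}
 scene [array([490.9,  57.8,  14. ]), array([ 594.9, -132.1,   14. ]), array([ 464.9, -116.1,   14. ]), array([619.8,  43.8,  14. ])] 
 want [array([615.8,  36.6]), array([ 590.1, -137.5]), array([ 461.5, -118.6]), array([487.2,  55.5])]
stand top [ 494.2 -289.2] 0.171 [1.2 0.9 1.4 0.6]
cup ((478.5856018066406, 254.44537353515625), (26.82602310180664, 27.911935806274414), 110.15306854248047) [ 493.8 -287.7   20. ] [ 503.  -281.1   20. ] (array([ 493.9, -289.7,   12.4]), np.float64(1.826286048389065))
mat [[143, 182], [216, 187], [204, 296], [130, 290]] [array([635.5, 362.9,   3. ]), array([626.2, 219.4,   3. ]), array([413.3, 237. ,   3. ]), array([424.4, 378.8,   3. ])]
spud [array([483.9, 369.3,   9. ]), array([615.2, 362. ,   9. ]), array([613.9, 348.2,   9. ]), array([482.6, 355.6,   9. ])]
bottle cap (array([565.5,   4.4,  72.5]), np.float64(3.0920698338948736))
noz scene [(array([271. , 246.8]), (259, 232, 23, 30))]
noz top [(array([351.2, 220.2]), (343, 212, 18, 18))]
jar {'scene': (280.88232421875, 222.2801513671875), 'top': (348.7775573730469, 243.7738037109375)} (array([509.5, -36. ,  57.2]), np.float64(1.278483853950434)) [514.1 -33.2  61. ] [509.3 -36.3  61. ]
tin {'scene': (243.90841674804688, 230.6962432861328), 'top': (377.45501708984375, 222.47120666503906)} (array([549.8, -90.4,  53.4]), np.float64(0.6173797048986498)) [554.2 -88.2  57. ] [549.1 -89.5  57. ]
bot {'scene': (290.4425048828125, 234.87939453125), 'top': (327.4045715332031, 211.6498260498047)} (array([564.8,   4.4,  78. ]), np.float64(2.691264891644459)) [568.1   7.2  81. ] [564.7   3.2  81. ]
```

```bash
cat > task.py <<'E'
from h import *
A=-0.146;pi=np.pi;MA=-0.078
HOME=dict(jar=(510,-36.5,A+pi),bot=(565,3.8,A+pi/2),tin=(550.3,-90.5,A+pi/2),noz=(558,-43.5,A+pi))
H=dict(jar=24,bot=17,tin=22,noz=7)   # TCP above the underside
def slot(x,y=-20):
    c,s=np.cos(MA),np.sin(MA);return (525+c*x-s*y,299.5+s*x+c*y,MA+pi)
MAT=dict(jar=slot(-70),bot=slot(0),tin=slot(70))
CUP=(494,-288.5,0.171+pi)
ZT=185
def over(p): bot.move_ptp([p[0],p[1],ZT],[pi,0,p[2]])
def pick(p,z,op):
    bot.grip(op);over(p)
    hit=bot.movel([p[0],p[1],z],max_speed=130,threshold=15)
    bot.grip(0.0,40);s=bot.get_state();print("pick hit",hit,"open",round(s["opening"],3),"F",round(s["gripper_force"],1),"z",s["tcp_pos"].round(1))
    bot.movel([p[0],p[1],ZT],max_speed=150)
def place(p,z,op):
    over(p);bot.movel([p[0],p[1],z+12],max_speed=150)
    hit=bot.movel([p[0],p[1],z-4],max_speed=25,threshold=4)
    s=bot.get_state();print("place hit",hit,s["tcp_pos"].round(1),"want z",z,"open",round(s["opening"],3))
    bot.grip(op);bot.movel([p[0],p[1],ZT],max_speed=170);print("t",bot.get_state()["t"])
E
python3 - <<'E'
from task import *
pick(HOME["jar"],5+H["jar"],0.75)
place(MAT["jar"],3+H["jar"],0.75)
for n in CM: cv2.imwrite(f"pics/{n}1.png",imaging.capture(n))
cv2.imwrite("pics/m1.png",np.hstack([cv2.imread("pics/scene1.png")[150:400,180:580],cv2.imread("pics/top1.png")[140:390,120:520]]))
E
```

```text
pick hit False open 0.452 F 39.8 z [510.7 -36.6  29.8]
place hit True [454.  285.2  27.8] want z 27 open 0.456
t 9.825
```

View pics/m1.png

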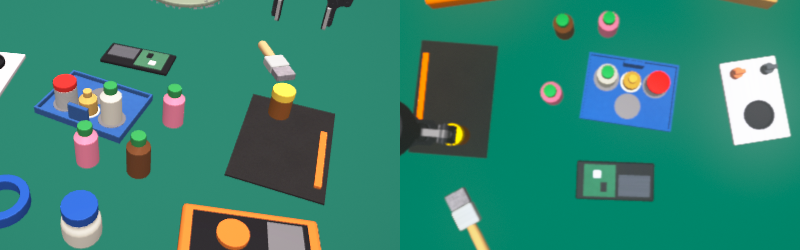

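The jar stands upright on the mat (top view of the crop, about (455,133)), and its grey pad is empty. Bottle and tin next.

Run:
```python
from task import *
for k in("bot","tin"):
    pick(HOME[k],5+H[k],0.66); place(MAT[k],3+H[k],0.75)
over((494,-150,A+pi))
bot.dwell(0.3)
for n in CM: cv2.imwrite(f"pics/{n}2.png",imaging.capture(n))
cv2.imwrite("pics/m2.png",np.hstack([cv2.imread("pics/scene2.png")[150:400,180:580],cv2.imread("pics/top2.png")[140:390,120:520]]))
```

```text
pick hit False open 0.431 F 40.2 z [565.8   3.7  23. ]
place hit True [523.6 279.7  21. ] want z 20 open 0.432
t 18.5167
pick hit False open 0.488 F 40.0 z [551.1 -90.7  28. ]
place hit True [593.5 274.3  26. ] want z 25 open 0.491
t 27.4333
```

View pics/m2.png

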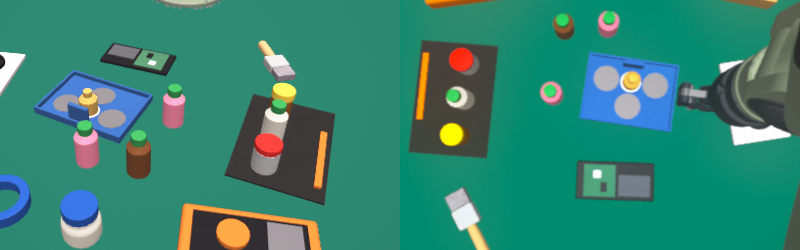

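All three stand on the mat and the nozzle is untouched. I check the nozzle and the pads before grasping.

Run:
```python
from h import *
np.set_printoptions(precision=1,suppress=True)
I={n:cv2.imread(f"pics/{n}2.png") for n in CM}
for n,r in(("top",(295,188,402,274)),("scene",(210,215,340,290))):
    m=mask(I[n],(0,0,90),(180,75,190));m=cv2.morphologyEx(m,cv2.MORPH_OPEN,np.ones((3,3)))
    for c in blobs(m,r,60):print("pad",n,cv2.contourArea(c),plane(n,cen(c),5.5))
    b=blobs(mask(I[n],(10,90,80),(28,255,255)),r)[0];x,y,w,h=cv2.boundingRect(b);print("noz",n,cen(b),(x,y,w,h))
    m=mask(I[n],(10,90,80),(28,255,255));v=I[n].max(2)
    # spout: upper part of the blob in scene, brightest part in top
    if n=="scene": k=np.zeros_like(m);k[:y+8]=m[:y+8];s=blobs(k,r,8)[0]
    else: s=blobs(m&((v>np.percentile(v[y:y+h,x:x+w][m[y:y+h,x:x+w]>0],72))*255).astype(np.uint8),r,8)[0]
    print("spout",cen(s),cv2.boundingRect(s));globals()[n]=cen(s)
print("spout 3D",tri(scene,top),[proj(n,(558,-43.5,48)) for n in CM],[proj(n,(558,-43.5,20)) for n in CM])
```

```text
pad top 400.5 [551.5 -92.3   5.5]
pad top 391.0 [565.6   2.9   5.5]
pad top 277.0 [514.8 -40.4   5.5]
noz top [351.3 220.3] (343, 212, 18, 18)
spout [353.  217.7] (349, 214, 9, 8)
pad scene 372.5 [567.3   6.1   5.5]
pad scene 242.0 [510.  -31.1   5.5]
pad scene 240.5 [552.3 -93.3   5.5]
noz scene [268.7 250.8] (259, 238, 19, 28)
spout [267.3 242.2] (261, 238, 15, 8)
spout 3D (array([558.8, -43.8,  45.8]), np.float64(4.139861504598335)) [array([266.4, 240.9]), array([351.9, 218.3])] [array([267.4, 253.1]), array([350.5, 220.6])]
```

Run:
```python
from task import *
pick(HOME["noz"],5+H["noz"],0.66)
s=bot.get_state();print(s["opening"],s["gripper_force"])
place(CUP,12+H["noz"],0.6)
over((520,-100,A+pi)); bot.dwell(0.3)
for n in CM: cv2.imwrite(f"pics/{n}3.png",imaging.capture(n))
S,T=(cv2.imread(f"pics/{n}3.png") for n in("scene","top"))
cv2.imwrite("pics/m3.png",np.hstack([cv2.resize(S[180:270,110:220],(400,327)),cv2.resize(T[190:290,430:520],(363,327))]))
```

```text
pick hit False open 0.384 F 39.7 z [558.6 -43.6  12.9]
0.3808529746242607 39.677020981907845
place hit True [ 494.1 -288.7   19.9] want z 19 open 0.379
t 37.475
```

View pics/m3.png

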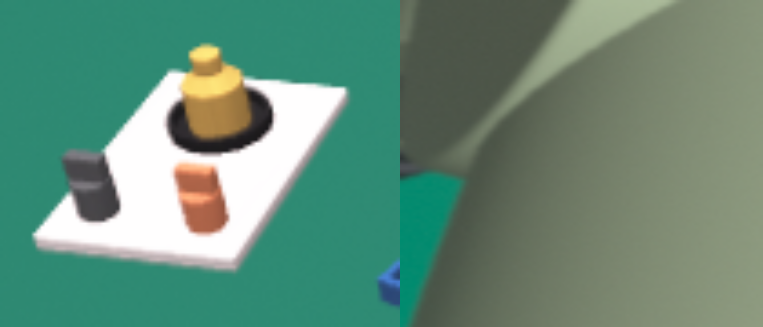

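The nozzle stands in the cup. The arm blocks the top view here, so I measure it from above once the arm is over the mat, then return the tin.

Run:
```python
from task import *
np.set_printoptions(precision=1,suppress=True)
over(MAT["tin"]); bot.dwell(0.2)
I={n:imaging.capture(n) for n in CM}
for n,r in(("scene",(150,185,195,225)),("top",(455,232,505,280))):
    b=blobs(mask(I[n],(15,90,80),(28,255,255)),r)[0];print(n,cen(b),cv2.boundingRect(b),"expected axis",proj(n,(494,-288.5,12)),proj(n,(494,-288.5,58)))
    s=cen(b);globals()[n]=s
print("nozzle 3D",tri(scene,top))
b=blobs(cv2.inRange(cv2.cvtColor(I["top"],cv2.COLOR_BGR2GRAY),0,105),(450,236,508,275))
for k,h,r in(("jar",(22,32),(140,255,200,295)),("bot",(50,72),(140,215,200,260)),("tin",(0,5),(140,180,200,225))):
    c=blobs(mask(I["top"],(h[0],150,60),(h[1],255,255)),r,8)
    if c:print(k,plane("top",cen(c[0]),dict(jar=59,bot=79,tin=55)[k]),"want",np.array(MAT[k][:2]))
T=I["top"];cv2.imwrite("pics/m4.png",np.hstack([cv2.resize(T[190:290,430:520],(363,400)),cv2.resize(T[170:310,120:220],(286,400))]))
```

```text
scene [168.6 206.2] (160, 193, 19, 26) expected axis [170.3 212.9] [165.8 193.8]
top [482.2 254.4] (471, 245, 23, 19) expected axis [477.4 254.6] [486.9 252.8]
nozzle 3D (array([ 492.9, -290.8,   27.5]), np.float64(1.9672903930291346))
jar [453.7 282.9  59. ] want [453.7 285. ]
bot [521.9 277.1  79. ] want [523.4 279.6]
tin [591.5 272.3  55. ] want [593.2 274.1]
```

View pics/m4.png

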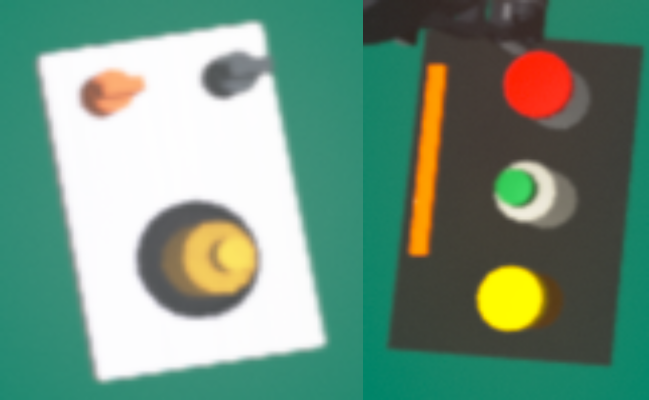

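The nozzle is within about 3 mm of the cup centre. Returning the containers.

Run:
```python
from task import *
for k in("tin","bot","jar"):
    pick(MAT[k],3+H[k],0.75); place(HOME[k],5+H[k],0.66)
over((420,200,pi)); bot.dwell(0.3)
np.set_printoptions(precision=1,suppress=True)
I={n:imaging.capture(n) for n in CM};T0=cv2.imread("pics/top0.png");S0=cv2.imread("pics/scene0.png")
for k,h,z,rs,r in(("jar",(22,32),61,(266,210,297,242),(330,230,368,262)),("tin",(0,5),57,(228,218,262,247),(362,206,396,238)),("bot",(50,72),81,(278,226,304,250),(316,200,340,224))):
    for n,q,i0 in(("top",r,T0),("scene",rs,S0)):
        c=[blobs(mask(i,(h[0],150,60),(h[1],255,255)),q,8) for i in(i0,I[n])]
        print(k,n,*[cen(x[0]) if x else None for x in c],[plane(n,cen(x[0]),z)[:2] for x in c if x])
cv2.imwrite("pics/m5.png",np.hstack([I["scene"][150:400,100:500],I["top"][140:390,120:520]]))
```

```text
pick hit False open 0.489 F 40.1 z [593.9 274.4  26.1]
place hit True [550.6 -90.6  28. ] want z 27 open 0.487
t 48.1917
pick hit False open 0.434 F 40.4 z [524.  279.7  20.9]
place hit True [565.2   3.8  22.9] want z 22 open 0.431
t 57.0167
pick hit False open 0.452 F 39.8 z [454.3 285.3  27.8]
place hit True [510.4 -36.6  29.8] want z 29 open 0.458
t 65.5667
jar top [348.8 243.8] [348.9 244.1] [array([509.3, -36.3]), array([508.8, -36.5])]
jar scene [280.7 224.6] [280.8 224.4] [array([520.8, -30.9]), array([520.4, -30.9])]
tin top [377.5 222.5] [377.2 222.6] [array([549.2, -89.5]), array([548.9, -89.1])]
tin scene [244.1 232.7] [244.7 232.6] [array([559.3, -85.3]), array([558.8, -84.4])]
bot top [327.4 211.7] [327.2 212. ] [array([564.7,   3.2]), array([564.1,   3.7])]
bot scene [290.5 237.7] [290.7 237.5] [array([575.4,  10.2]), array([574.8,  10.4])]
```

View pics/m5.png

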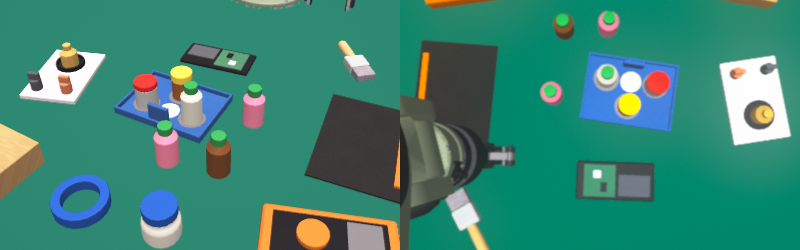

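The final picture shows all three containers back upright within about 1 mm of their start, the nozzle in the cup, and phone and spudger untouched.

```bash
python3 -c "
from bench import bot
print(bot.sign_off())"
```

```text
the job is handed in; nothing more can be done
None
```

The job is handed in: the nozzle stands in the cup about 3 mm from its centre, and the jar, bottle and tin are back upright on their own pads within about 1 mm of where they started, after about 66 s on the robot's clock; the sign-off gave no verdict.

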